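# Glue up the loose end of a perfume display tray in the ratchet clamp

## Robot

A 6-joint arm with a two-finger parallel gripper is mounted at the origin on the work surface. World frame = base frame: x ahead of the robot, y to its left, z up, the work surface at z = 0. Lengths are in m, angles in rad, forces in N, time in s.
With the tool pointing down it reaches from about 0.425 to 0.95 m from the base axis. Payload 3.5 kg.
Tool frame: the origin (TCP) lies midway between the tips of the shut fingers; the grasp point (between the pads) lies 19 mm behind it; z points along the fingers, y is the line along which they close (so a half turn about z gives the same grasp; the last joint's range is limited). The gripper opens to 85 mm and grips with 20 to 120 N. Pads are 22 mm wide; open, the fingers measure 114 mm over their backs; the gripper's body (76 mm by 85 mm) begins 54 mm behind the grasp point. The pads swing forward as they close: fully open they stand 13 mm farther back than shut.
Start: joints at [-1.474, 0.286, 1.577, -0, 1.279, -0.15], TCP at [0.165, -0.655, 0.231] pointing down, gripper open.
Joint ranges: [-2.77, 2.77], [-0.9, 2.22], [0.21, 2.48], [-1.53, 4.67], [0.24, 2.81], [-2.84, 2.84]. Speed limits (rad/s): [2.79, 2.79, 3.14, 3.14, 3.14, 3.14].

## Interface

Orientations are given as a unit quaternion [x, y, z, w].
In Python, from plant import get_state, read_camera, ctrl gives the robot as it stands.
- The arm moves only by the shell command python3 -m crank 'ROWS' [FORCE]. ROWS is JSON, a list of rows, each a list of 3 entries, a list of its own where there are three numbers: the shift along the tool's x, y, z in mm, then the turn about the tool's z in degrees, then the closure in counts, from 0 (fully open) to 255 (shut). In form: [[[tx, ty, tz], yaw, claw], ...]. A call has 1 to 10 rows; each row is the pose to reach, as a shift and turn from the pose commanded when the call began, along the tool's axes at that moment; what a row does not reach only later rows make up. A row lasts 1/10 s, in which the tool goes at most 50 mm and 8.59 degrees, less where a joint would pass 70% of its speed; a pose out of reach is approached as far as the arm can. A call with a gripper value outside its range is refused whole. The fingers move at their own pace and stop on an object; FORCE is the grip in N (left out, the last holds). Time passes only in rows, so rows that repeat a pose let the fingers close. It gives the time, the measured TCP pose, the force, the opening and the grip force at its end, in the units of the state.
- get_state(): the state, without advancing time (a new reading comes with each control period).
- read_camera(name): name is "side" or "top" or "wrist"; returns a dict with "frame" (384x512x3 uint8, blue, green, red), "range_z" (384x512 float32, m along the optical axis (not along the pixel's ray), 0 where there is no reading), "vfov" (degrees; the focal length in pixels is half the picture's height over the tangent of half this angle, whatever the lens; pixels are square), "cx", "cy" (the principal point, pixels), "origin" and "orientation" of the camera in the world. Camera axes: x right, y down, z forward; pixel columns grow to the right and rows downward; lengths in m; the calibration is good to about 2 mm. A picture is of the moment at which its call begins.
- ctrl.sign_off(): hands the job in; it is judged then, once.
The state is a dict: "time": time; "qpos": joint angles; "dq": joint speeds; "joint_efforts": joint torques, N m; "eef_pos": TCP position; "tcp_rot": TCP orientation; "contact_force": force on the tool from outside, world axes, zero at the start; "wrist_torque": the same for the moment, N m; "opening": opening from 0.0 (shut) to 1.0 (fully open); "finger_force": force on a finger pad.
Only numpy, scipy, OpenCV 4.12 (cv2) and the standard library are available. Lean on these libraries where they do the work, as an engineer would, in place of code of your own. Each camera call takes 0.05 s, during which the arm holds its last target. There are 200 camera calls.

## Task

The end board of the small wooden perfume tray is loose on its glued dowels. Lay the tray flat in the bench clamp between the sprung pad and the end stop, then hold the lever by its red crossbar grip and pump it in short strokes, one ratchet tooth each, until the end board is driven fully home and the pad holds it firmly tight, but not so hard that the wood is bruised. Leave the tray clamped for the glue to set, let go of everything, and leave the other things on the bench where they are.

Things in the scene. Friction and masses are not known exactly. Their poses are not given: they have to be found in the camera images.
- tray: open display tray of pale wood, 108 mm wide (x), 44 mm high, walls 11 mm thick, about 0.4 kg. Origin: centre of the underside of its main part, which reaches 85 mm either way along its y; z up. A loose end board of darker wood hangs on dowels at its -y end. With the board home the tray is 184 mm long, from y = -99 to +85 mm.
- tray_divider (a point): middle of the top edge of the tray's cross divider, right over the tray's origin, 44 mm above its underside; axes as the tray's. The divider is 12 mm thick (along y), 86 mm wide and stands 38 mm above the 6 mm floor; the compartments either side are open, 86 mm wide and at least 67 mm long. The place to hold the tray from above.
- tray_loose_end (a point): point in the tray's frame (99 mm along -y from its origin) where the outer face of the loose end board will be once it is home; axes as the tray's. The board, 14 mm thick, starts 2 to 10 mm further out on two dowels (unmeasured, differs each time). It slides in under about 16 N, not less (carrying is safe), and stops dead when home.
- clamp: green ratchet-lever bench clamp, bolted down, 115 mm wide (x), about 540 mm long (y). Origin: on its centre line at the bench surface; z up. The tray lies on its bed, its own x and y along the clamp's, between the sprung pad (-y) and the steel stop plate (+y), at the start at least 206 mm apart. A toothed ram pushes the pad along +y. Rack and housing, y below -140 mm, are lower than 75 mm.
- clamp_bed (a point): on the clamp's centre line, level with the top of the two steel bed rails (20 mm above the bench), 24 mm along +y from the clamp's origin; axes as the clamp's. A tray laid with its origin here is midway in the narrowest free space there can be between pad and stop (6 mm or more at each end). The rails run from 139 mm behind this point (-y) to 116 mm ahead of it.
- end_post (a point): top of the fixed green post at the clamp's +y end, 166 mm from the clamp's origin, 74 mm above the bench. In front of it stands the dark steel stop plate, 90 mm wide, top 53 mm above the bench, on a locked adjusting screw; its face is anywhere from 115 to 135 mm along +y from the clamp's origin (unmeasured, differs each time).
- jaw_pad: wooden pad of the moving jaw, 90 mm wide (x), 10 mm thick (y), from 24 to 68 mm above the bench. Origin: middle of the lower edge of its back face (22 mm above the bench); axes as the clamp's. Coil springs, 3.1 N/mm together, carry it in front of the ram (28 mm of travel, then solid): once the pad is stopped, each tooth of the ram squeezes it about 22 N harder.
- pad_face (a point): middle of the pad's pressing face, which looks along the clamp's +y; axes as the clamp's. A good glue joint wants about 50 N of pad pressure left on the tray when the lever has gone back: 32 to 68 N is firm, less is slack. Above 100 N at any moment the wood is bruised.
- lever (a joint): angle of the upright pump lever, rad: 0 leans back on its rear stop (9 degrees towards -y), 0.16 upright, 0.32 at its front stop (towards +y). A stroke forwards drives the ram one tooth; the lever must pass about 0.25 for the click and go back below about 0.03 to catch the next tooth. It may start anywhere and stays where it is left (friction 0.6 N at the grip).
- lever_grip (a point): middle of the red sleeve on the lever's crossbar, 24 mm in diameter, 100 mm long along the hinge line (clamp's x), 215 mm from the hinge. x axis: along the bar; z: up along the lever. The sleeve turns freely on its bar, so it can be held tight from above, across the bar, while the lever swings. Shaft below it: 12 mm thick along y. Push along the clamp's +y: about pad force / 4.3, within 1 N.
- lever_pivot (a point): hinge of the lever, on the clamp's centre line, 14 mm above the bench, 200 mm along -y from the clamp's origin; the hinge line is the clamp's x; axes as the clamp's. At lever angle q the grip point lies 215 mm from here, leaning q - 0.16 rad towards +y from upright.
- ratchet (a point): steel rack with 8 mm teeth and two pawls, open from above, behind the pad. The holding pawl keeps every tooth gained. A stroke broken off before the click is lost: the ram springs back to its last tooth. At the end of a full stroke the ram is some 2 to 3 mm past its tooth, so the pad force then is 6 to 10 N more than what stays when the lever goes back.
- glue_bottle: white glue bottle with an orange cap, 48 mm across, 130 mm high, just in front of the clamp; origin under its centre. Not to be disturbed.
- hammer: hammer 260 mm long with a wooden handle and steel head, lying behind the clamp; origin under its middle. Not to be disturbed.
- amber_scent: round amber perfume bottle with a brass cap, 44 mm across, 98 mm high; origin under its centre. Not to be disturbed.
- red_scent: flat red perfume bottle with a white cap, 40 by 28 mm, 96 mm high; origin under its centre. Not to be disturbed.
- spray_bottle: white trigger spray bottle with an orange label, 72 mm across, 191 mm high; origin under its centre. Not to be disturbed.
- tape_roll: roll of packing tape, 90 mm across, 48 mm high; origin under its centre. Not to be disturbed.
- gift_box: blue gift box with a white lid, 89 mm square, 70 mm high; origin under its centre. Not to be disturbed.

How it is judged:
By the outcome, as a careful person would: the job done as asked, in the order asked, and still so for the second after the job is handed in, with the robot touching nothing.
It also fails if it takes over 72 s, if anything falls off the work surface, if the arm or the gripper's body presses on something with over 40 N, if the wrist force passes 120 N, or if a joint passes its speed limit or range.

## Working session

There is one attempt and no reset: what is moved stays moved. The work goes in short steps, Python scripts to look and compute and a shell command to move; the robot and the scene stay as the last step left them, time stands still between calls to the robot, and variables do not carry over. Pictures are saved under pics/ and viewed, at most 10 in all, crops included, and the job is handed in when it is done.

```bash
mkdir -p pics; ls; cat > h.py <<'E'
import numpy as np,cv2
from scipy.spatial.transform import Rotation as R
from plant import get_state, read_camera, ctrl
def cam(n,save=None):
    c=read_camera(n)
    if save: cv2.imwrite('pics/'+save,c['frame'])
    f=c['frame'].shape[0]/2/np.tan(np.radians(c['vfov'])/2)
    z=c['range_z']; v,u=np.mgrid[0:z.shape[0],0:z.shape[1]]
    P=np.stack([(u-c['cx'])/f*z,(v-c['cy'])/f*z,z],-1)
    W=P@R.from_quat(c['orientation']).as_matrix().T+np.array(c['origin'])
    W[z==0]=np.nan
    return c,W
E
python3 - <<'E'
from h import *
np.set_printoptions(precision=4,suppress=True)
for n in('top','side'):
    c,W=cam(n,n+'1.png'); print(n,c['origin'],c['orientation'],c['vfov'],c['cx'],c['cy']); np.save(n+'W.npy',W)
print(get_state())
a=[cv2.imread(f'pics/{n}1.png') for n in('top','side')]
E
```

```text
pics
top [ 0.4515 -0.032   1.3573] [ 0.7123 -0.7015  0.0137 -0.0191] 51.17928582079714 253.9358432339236 192.12639016765408
side [0.0782 0.9199 0.7371] [-0.1931  0.8405 -0.4944  0.1085] 49.593001884487926 260.27040303684987 191.0492172435241
{'time': 0.1, 'qpos': array([-1.474 ,  0.2871,  1.5781, -0.    ,  1.2786, -0.15  ]), 'dq': array([ 0.0003, -0.0014, -0.0031, -0.0006,  0.0007,  0.0016]), 'joint_efforts': array([  0.0003, -40.7298, -29.3698,  -0.0002,   0.0034,  -0.    ]), 'eef_pos': array([ 0.1649, -0.6539,  0.23  ]), 'tcp_rot': array([ 0.9924,  0.1231,  0.    , -0.0011]), 'contact_force': array([0.2005, 0.5492, 0.3782]), 'wrist_torque': array([-0.0062, -0.014 , -0.0028]), 'finger_force': 0.0, 'opening': 0.9976072265664001}
```

View pics/top1.png

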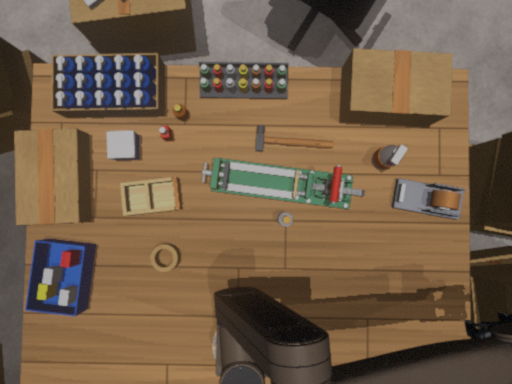

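View pics/side1.png

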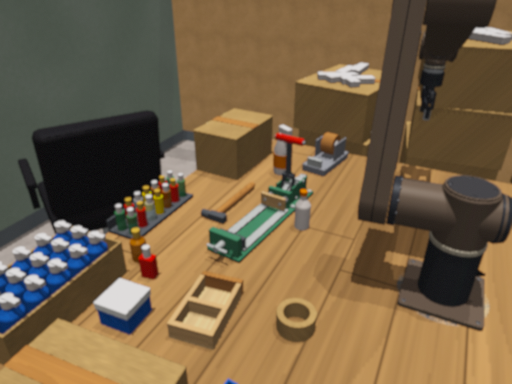

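The top view shows the tray at about px (150,196), with its darker loose end at right (177,194), which is -y. The clamp runs from (205,173), the post end, to (365,192), with the red grip at (336,184). The glue bottle is at (285,219) and the hammer at (290,140). The side view confirms this: the lever is upright and the tray is free on the bench.

```bash
python3 - <<'E'
from h import *
np.set_printoptions(precision=4,suppress=True)
W=np.load('topW.npy'); I=cv2.imread('pics/top1.png'); hsv=cv2.cvtColor(I,cv2.COLOR_BGR2HSV)
m=np.zeros(W.shape[:2],bool); m[170:222,112:188]=1
p=W[m&(W[...,2]>.03)]; print('tray',len(p),np.nanmedian(p[:,2]),cv2.minAreaRect(p[:,:2].astype(np.float32)))
r=m&(W[...,2]>.03); d=[W[y,x] for y,x in [(196,178),(197,150),(198,123)]]; print(np.array(d))
g=(hsv[...,0]>60)&(hsv[...,0]<95)&(hsv[...,1]>90); g[:150]=0;g[212:]=0;g[:,:200]=0;g[:,358:]=0
p=W[g]; print('green',len(p),cv2.minAreaRect(p[:,:2].astype(np.float32)))
rd=((hsv[...,0]<6)|(hsv[...,0]>174))&(hsv[...,1]>150); rd[:150]=0; rd[212:]=0; rd[:,:320]=0; rd[:,345:]=0
p=W[rd]; print('red',len(p),np.nanmedian(p,0),cv2.minAreaRect(p[:,:2].astype(np.float32)),np.nanmax(p[:,2]))
s=W[155:212,200:225]; q=s[(s[...,2]>.065)&(s[...,2]<.09)]; print('post',len(q),q.mean(0),cv2.minAreaRect(q[:,:2].astype(np.float32)))
rail=W[160:205,226:290]; q=rail[(rail[...,2]>.012)&(rail[...,2]<.03)];print('bed',cv2.minAreaRect(q[:,:2].astype(np.float32)))
big=cv2.resize(I[140:235,100:380],None,fx=2.8,fy=2.8,interpolation=cv2.INTER_CUBIC); cv2.imwrite('pics/z1.png',big)
E
```

```text
tray 795 0.04335053842532943 ((0.49460843205451965, 0.3223576247692108), (0.10846654325723648, 0.18795785307884216), 7.452802658081055)
[[0.4963 0.2296 0.0336]
 [0.4921 0.3262 0.0189]
 [0.4867 0.4089 0.0421]]
green 79 ((0.5389856696128845, -0.16133266687393188), (0.348554790019989, 0.0978354960680008), 82.78479766845703)
red 262 [ 0.5295 -0.25    0.2387] ((0.5304545760154724, -0.25105488300323486), (0.02265872247517109, 0.09638921916484833), 81.59228515625) 0.24460431839832952
post 219 [0.5705 0.1067 0.073 ] ((0.5711393356323242, 0.1070433259010315), (0.0228874608874321, 0.09945963323116302), 83.79790496826172)
bed ((0.5548499822616577, -0.03222329169511795), (0.2259274572134018, 0.11363102495670319), 83.4810791015625)
```

View pics/z1.png

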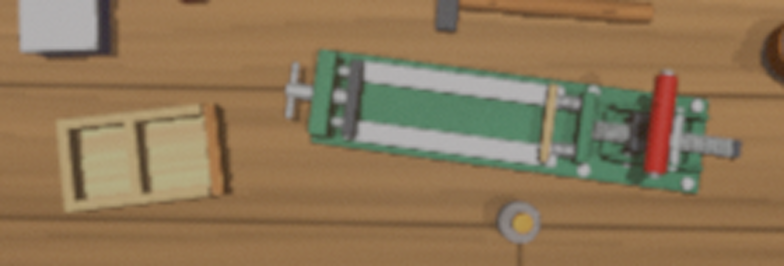

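```bash
cat >> h.py <<'E'
CY=np.radians(-6.4); cu=np.array([np.cos(CY),np.sin(CY)]); cv_=np.array([-np.sin(CY),np.cos(CY)])
def rel(*targets,yawdir=None):
    """shift (mm, tool axes at now) to world points; yaw to bring tool closing line to world heading yawdir (deg)"""
    s=get_state(); Rm=R.from_quat(s['tcp_rot']).as_matrix()
    for t in targets: print(t,np.round(Rm.T@(np.array(t)-s['eef_pos'])*1e3,1))
    h=np.degrees(np.arctan2(Rm[1,1],Rm[0,1]))
    if yawdir is not None: print('yaw',round(-((yawdir-h+90)%180-90),1))
E
python3 - <<'E'
from h import *
rel([.42,-.36,.31],[.48,0,.31],[.495,.331,.24],yawdir=97.45)
E
```

```text
[0.42, -0.36, 0.31] [ 319.2 -222.9  -79.4]
[0.48, 0, 0.31] [ 465.4 -557.3  -78.6]
[0.495, 0.331, 0.24] [ 560.8 -874.4   -7.9]
yaw 6.7
```

```bash
python3 -m crank '[[[160,-110,-80],0,0],[[319,-223,-80],0,0],[[319,-223,-80],0,0],[[319,-223,-80],0,0],[[319,-223,-80],0,0],[[319,-223,-80],0,0],[[319,-223,-80],0,0],[[319,-223,-80],0,0],[[465,-557,-79],3,0],[[465,-557,-79],3,0]]'
python3 -c "
from h import *
rel([.42,-.36,.31],[.48,0,.31],[.495,.331,.24],yawdir=97.45)"
```

```text
time: 1.1
eef_pos: [0.4367, -0.2598, 0.3107]
tcp_rot: [0.995, 0.097, -0.0, -0.0]
contact_force: [1.1, -0.4, -0.8]
opening: 1.002
finger_force: 0.0
[0.42, -0.36, 0.31] [-35.7  95.1   0.7]
[0.48, 0, 0.31] [  92.5 -246.6    0.9]
[0.495, 0.331, 0.24] [ 171.  -568.4   71. ]
yaw 3.7
```

```bash
python3 -m crank '[[[92,-247,0],3.7,0],[[92,-247,0],3.7,0],[[92,-247,0],3.7,0],[[92,-247,0],3.7,0],[[92,-247,0],3.7,0]]'
python3 - <<'E'
from h import *
c,W=cam('wrist','w1.png'); np.save('w1.npy',W); print(c['origin'],c['orientation'])
rel([.495,.331,.24],yawdir=97.45)
E
```

```text
time: 1.6
eef_pos: [0.4762, -0.0129, 0.3108]
tcp_rot: [0.998, 0.065, -0.0, 0.0]
contact_force: [1.2, -1.2, 0.1]
opening: 0.996
finger_force: 0.0
[ 0.55975568 -0.00229359  0.45403258] [ 0.74092287 -0.65091554 -0.10865992  0.12464059]
[0.495, 0.331, 0.24] [  64.1 -331.1   72.9]
yaw 0.4
```

View pics/w1.png

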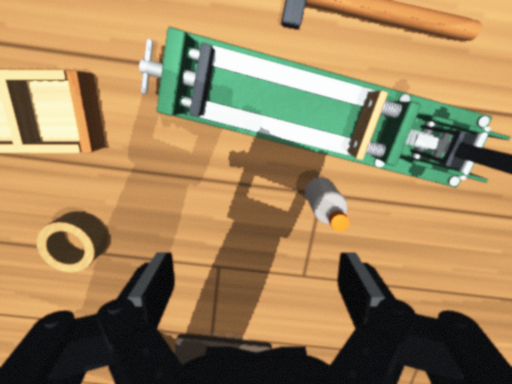

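The wrist view shows the clamp clearly: post top around (172,70), stop plate around (203,80), pad top around (370,125) and rails between them. I'll measure these from depth.

```bash
python3 - <<'E'
from h import *
W=np.load('w1.npy')
m=lambda a,b,c,d,z0,z1:(lambda s:s[(s[...,2]>z0)&(s[...,2]<z1)])(W[a:b,c:d])
q=m(25,125,150,195,.068,.082); print('post',len(q),q.mean(0),cv2.minAreaRect(q[:,:2].astype(np.float32)))
q=m(40,125,185,218,.046,.06); print('stop',len(q),q.mean(0),cv2.minAreaRect(q[:,:2].astype(np.float32)))
p=m(85,165,345,392,.06,.075); print('pad',len(p),p.mean(0),cv2.minAreaRect(p[:,:2].astype(np.float32)))
o=np.array([.5523,-.0581])
for n,a in(('stop',q),('pad',p)):
    y=(a[:,:2]-o)@cv_; x=(a[:,:2]-o)@cu; print(n,np.percentile(y,[1,10,50,90,99]).round(4),np.percentile(x,[1,50,99]).round(4))
r=m(60,160,215,350,.014,.027); print('rail',r.mean(0),cv2.minAreaRect(r[:,:2].astype(np.float32)))
E
python3 -m crank '[[[64,-331,10],0.4,0],[[64,-331,10],0.4,0],[[64,-331,10],0.4,0],[[64,-331,10],0.4,0],[[64,-331,10],0.4,0],[[64,-331,10],0.4,0],[[64,-331,10],0.4,0],[[64,-331,10],0.4,0],[[64,-331,10],0.4,0]]'
python3 - <<'E'
from h import *
c,W=cam('wrist','w2.png'); np.save('w2.npy',W)
E
```

```text
post 1644 [0.57379278 0.1029743  0.07411087] ((0.5717822313308716, 0.10430808365345001), (0.0228115301579237, 0.10014224797487259), 83.54100036621094)
stop 1228 [0.57254486 0.07518354 0.05262773] ((0.5688971877098083, 0.0791429877281189), (0.029472948983311653, 0.08978878706693649), 83.60517883300781)
pad 815 [ 0.53668164 -0.16184664  0.06754998] ((0.540866494178772, -0.17304684221744537), (0.04838531091809273, 0.08961737155914307), 87.63156127929688)
stop [0.1237 0.1248 0.1331 0.1478 0.1526] [-0.0421  0.0061  0.0446]
pad [-0.1399 -0.1349 -0.0989 -0.0946 -0.0941] [-0.0433 -0.0072  0.0435]
rail [ 0.55358657 -0.04738434  0.02014593] ((0.5538976788520813, -0.05073964595794678), (0.22656609117984772, 0.1103537380695343), 82.79336547851562)
time: 2.55
eef_pos: [0.4967, 0.3219, 0.3001]
tcp_rot: [0.998, 0.062, -0.001, 0.001]
contact_force: [0.5, 0.4, 1.0]
opening: 0.999
finger_force: 0.0
```

View pics/w2.png

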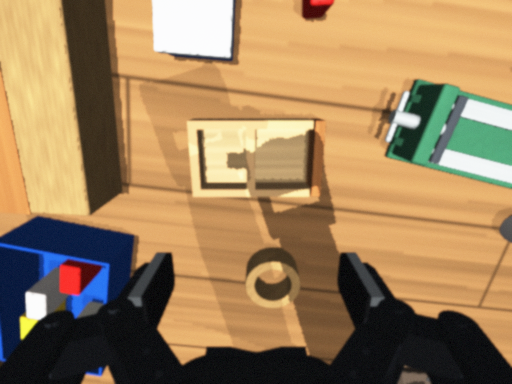

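The tray spans px (188-325, 118-200), with its divider at (251,155) and the darker end at right. I'll localise it from the wall-top depth.

```bash
python3 - <<'E'
from h import *
W=np.load('w2.npy'); s=W[105:210,180:340]
q=s[(s[...,2]>.0405)&(s[...,2]<.05)]; r=cv2.minAreaRect(q[:,:2].astype(np.float32)); print(len(q),np.median(q[:,2]),r)
# divider / main part: in tray axes
a=np.radians(r[2] if r[2]<45 else r[2]-90); u=np.array([np.cos(a),np.sin(a)]); v=np.array([-u[1],u[0]]); c=np.array(r[0])
y=(q[:,:2]-c)@v; x=(q[:,:2]-c)@u
print(np.degrees(a),np.percentile(y,[.5,99.5]),np.percentile(x,[.5,99.5]))
h,e=np.histogram(y[abs(x)<.035],np.arange(-.1,.1,.004)); print(dict(zip((e[:-1]*1e3).round().astype(int).tolist(),h.tolist())))
d=(abs(x)<.035)&(abs(y-.007)<.015); yd=y[d]; print('div',np.percentile(yd,[2,50,98]), 'far',y.max())
t=c+v*(np.percentile(yd,[2,98]).mean()); print('tray',t,'from far',c+v*(y.max()-.085))
rel([t[0],t[1],.12],[t[0],t[1],.018],yawdir=90+np.degrees(a))
E
```

```text
3897 0.04444500261267004 ((0.49468204379081726, 0.3199973702430725), (0.10866290330886841, 0.18697482347488403), 7.283472061157227)
7.2834720611572275 [-0.09281415  0.09311695] [-0.05386616  0.05426778]
{-100: 0, -96: 40, -92: 140, -88: 141, -84: 139, -80: 49, -76: 0, -72: 0, -68: 0, -64: 0, -60: 0, -56: 0, -52: 0, -48: 0, -44: 0, -40: 0, -36: 0, -32: 0, -28: 0, -24: 0, -20: 0, -16: 0, -12: 0, -8: 0, -4: 0, 0: 49, 4: 146, 8: 148, 12: 90, 16: 0, 20: 0, 24: 0, 28: 0, 32: 0, 36: 0, 40: 0, 44: 0, 48: 0, 52: 0, 56: 0, 60: 0, 64: 0, 68: 0, 72: 0, 76: 0, 80: 122, 84: 142, 88: 134, 92: 52}
div [0.00281811 0.00848563 0.01424837] far 0.0934874008156898
tray [0.49360021 0.32846176] from far [0.49360602 0.32841629]
[np.float64(0.4936002122345588), np.float64(0.3284617591781819), 0.12] [ -2.2  -7.9 180.4]
[np.float64(0.4936002122345588), np.float64(0.3284617591781819), 0.018] [ -2.1  -8.  282.4]
yaw -0.2
```

```bash
python3 -m crank '[[[-2,-8,50],0,0],[[-2,-8,100],0,0],[[-2,-8,150],0,0],[[-2,-8,200],0,0],[[-2,-8,235],0,0],[[-2,-8,255],0,0],[[-2,-8,270],0,0],[[-2,-8,280],0,0],[[-2,-8,280],0,0]]'
python3 -m crank '[[[0,0,0],0,255],[[0,0,0],0,255],[[0,0,0],0,255],[[0,0,0],0,255],[[0,0,0],0,255],[[0,0,0],0,255],[[0,0,0],0,255],[[0,0,0],0,255]]' 60
```

```text
time: 3.5
eef_pos: [0.4941, 0.3283, 0.0204]
tcp_rot: [0.998, 0.061, -0.001, 0.0]
contact_force: [-0.0, -1.3, -0.2]
opening: 1.001
finger_force: 0.0
time: 4.3
eef_pos: [0.4946, 0.3294, 0.0217]
tcp_rot: [0.998, 0.062, 0.0, -0.0]
contact_force: [-0.9, -1.0, 4.8]
opening: 0.128
finger_force: 62.3
```

```bash
python3 -m crank '[[[0,0,-15],0,255],[[0,0,-45],0,255],[[0,0,-85],0,255],[[0,0,-125],0,255],[[0,0,-135],0,255],[[0,0,-135],0,255]]'
python3 -c "
from h import *
rel([.5575,-.0275,.156],[.5575,-.0275,.0405],yawdir=83.6)"
```

```text
time: 4.9
eef_pos: [0.4949, 0.3296, 0.1576]
tcp_rot: [0.998, 0.061, 0.002, -0.001]
contact_force: [-1.7, -0.0, -4.2]
opening: 0.124
finger_force: 61.2
[0.5575, -0.0275, 0.156] [ 18.4 362.1   1.2]
[0.5575, -0.0275, 0.0405] [ 18.  362.2 116.7]
yaw 13.4
```

```bash
python3 -m crank '[[[2,30,0],1,255],[[4,75,0],3,255],[[7,120,0],5,255],[[9,165,0],7,255],[[11,210,0],9,255],[[13,255,0],11,255],[[15,300,0],13,255],[[17,335,0],13.4,255],[[18,355,0],13.4,255],[[18,362,0],13.4,255]]'
python3 -m crank '[[[0,0,0],0,255],[[0,0,0],0,255],[[0,0,0],0,255]]'
python3 - <<'E'
from h import *
c,W=cam('wrist','w3.png'); np.save('w3.npy',W)
c,W=cam('top','t3.png'); np.save('t3.npy',W)
rel([.5575,-.0275,.156],[.5575,-.0275,.0405],yawdir=83.6)
E
```

```text
time: 5.9
eef_pos: [0.5546, -0.0295, 0.1523]
tcp_rot: [0.998, -0.057, -0.003, -0.0]
contact_force: [-0.5, 1.0, -4.5]
opening: 0.125
finger_force: 61.2
time: 6.2
eef_pos: [0.5558, -0.0265, 0.1553]
tcp_rot: [0.999, -0.055, -0.001, -0.0]
contact_force: [-0.1, -0.3, -4.4]
opening: 0.128
finger_force: 61.2
[0.5575, -0.0275, 0.156] [ 1.4  0.7 -0.1]
[0.5575, -0.0275, 0.0405] [  1.4   0.7 115.4]
yaw 0.1
```

View pics/w3.png

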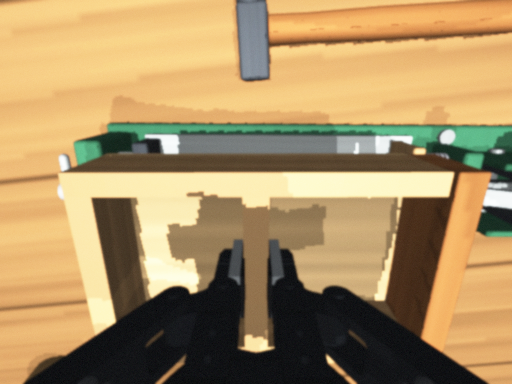

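The tray is held level by the divider and square over the bed, with the post at left and the pad at right. Next I lower it.

```bash
python3 -m crank '[[[1,1,30],0,255],[[1,1,60],0,255],[[1,1,80],0,255],[[1,1,92],0,255],[[1,1,100],0,255],[[1,1,106],0,255],[[1,1,110],0,255],[[1,1,113],0,255],[[1,1,114],0,255],[[1,1,114],0,255]]'
```

```text
time: 7.3
eef_pos: [0.5576, -0.0291, 0.0424]
tcp_rot: [0.998, -0.055, 0.0, 0.0]
contact_force: [0.8, 0.3, -4.6]
opening: 0.128
finger_force: 61.0
```

```bash
python3 -m crank '[[[0,0,1],0,255],[[0,0,2],0,255],[[0,0,2],0,255]]'
python3 -m crank '[[[0,0,0],0,150],[[0,0,0],0,60],[[0,0,0],0,40],[[0,0,0],0,40],[[0,0,0],0,40]]'
python3 -m crank '[[[0,0,-20],0,40],[[0,0,-60],0,40],[[0,0,-110],0,40],[[0,0,-160],0,40],[[0,0,-210],0,40],[[0,0,-260],0,40],[[0,0,-280],0,20],[[0,0,-280],0,20]]'
python3 - <<'E'
from h import *
c,W=cam('wrist','w4.png'); np.save('w4.npy',W)
c,W=cam('top','t4.png'); I=c['frame']; hsv=cv2.cvtColor(I,cv2.COLOR_BGR2HSV)
rd=((hsv[...,0]<6)|(hsv[...,0]>174))&(hsv[...,1]>150); rd[:150]=0; rd[212:]=0; rd[:,:310]=0; rd[:,355:]=0
p=W[rd]; print('red',len(p),np.nanmedian(p,0),cv2.minAreaRect(p[:,:2].astype(np.float32)))
E
```

```text
time: 7.6
eef_pos: [0.5579, -0.0291, 0.0417]
tcp_rot: [0.998, -0.055, 0.0, 0.0]
contact_force: [-4.5, 0.3, 5.6]
opening: 0.131
finger_force: 62.5
time: 8.1
eef_pos: [0.5574, -0.029, 0.04]
tcp_rot: [0.998, -0.055, 0.0, 0.0]
contact_force: [-0.5, 0.1, -0.1]
opening: 0.846
finger_force: 0.0
time: 8.9
eef_pos: [0.5592, -0.0293, 0.3255]
tcp_rot: [0.998, -0.055, 0.005, 0.001]
contact_force: [0.1, 0.9, 0.5]
opening: 0.92
finger_force: 0.0
red 261 [ 0.52945739 -0.25111838  0.23847513] ((0.5293998122215271, -0.25235065817832947), (0.052711620926856995, 0.09364353865385056), 58.57503128051758)
```

View pics/w4.png

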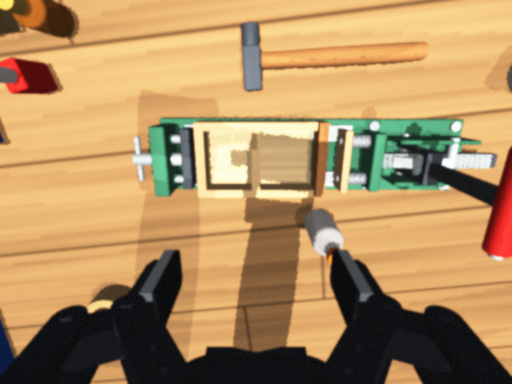

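The tray lies flat on the rails, square between the stop plate (188,160) and the pad (345,160). The red grip is at (500,205). Next I move over the grip.

```bash
python3 -c "
from h import *
rel([.531,-.2535,.32],[.531,-.2535,.210],yawdir=83.6)"
```

```text
[0.531, -0.2535, 0.32] [ -1.1 226.1  -0.6]
[0.531, -0.2535, 0.21] [ -1.  226.1 109.4]
yaw 0.0
```

```bash
python3 -m crank '[[[0,40,0],0,0],[[0,90,0],0,0],[[0,140,0],0,0],[[0,190,0],0,0],[[0,226,0],0,0],[[0,226,0],0,0],[[0,226,30],0,0],[[0,226,70],0,0],[[0,226,100],0,0],[[0,226,109],0,0]]'
python3 -m crank '[[[0,0,0],0,0],[[0,0,0],0,120],[[0,0,0],0,255],[[0,0,0],0,255],[[0,0,0],0,255],[[0,0,0],0,255],[[0,0,0],0,255]]' 50
python3 - <<'E'
from h import *
s=get_state(); print(s['eef_pos'],s['contact_force'],s['opening'])
o=np.array([.5533,-.0607]); d=s['eef_pos'][:2]-o; print('clamp xy',d@cu,d@cv_)
rel(np.append(o+cv_*(-.200),.210),yawdir=83.6)
E
```

```text
time: 10.0
eef_pos: [0.5293, -0.2507, 0.2038]
tcp_rot: [0.998, -0.055, -0.005, -0.003]
contact_force: [-0.4, 0.4, -1.1]
opening: 1.003
finger_force: 0.0
time: 10.7
eef_pos: [0.5328, -0.2539, 0.2124]
tcp_rot: [0.998, -0.056, 0.001, 0.0]
contact_force: [-0.4, -0.2, 3.9]
opening: 0.265
finger_force: 49.0
[ 0.53276004 -0.25386386  0.212442  ] [-0.37892215 -0.198869    3.87988252] 0.26503151766209637
clamp xy 0.0011198150527327085 -0.194249613374844
[ 0.53100621 -0.25945358  0.21      ] [-1.1  5.7  2.4]
yaw 0.0
```

```bash
python3 -m crank '[[[0,8,0],0,255],[[0,17,0],0,255],[[0,25,1],0,255],[[0,32,2],0,255],[[0,36,2],0,255],[[0,36,2],0,255]]'
python3 -m crank '[[[0,2,0],0,255],[[0,4,0],0,255],[[0,4,0],0,255]]'
```

```text
time: 11.3
eef_pos: [0.5284, -0.2915, 0.21]
tcp_rot: [0.998, -0.056, 0.001, 0.002]
contact_force: [-1.7, -2.3, 5.1]
opening: 0.263
finger_force: 49.2
time: 11.6
eef_pos: [0.5282, -0.293, 0.2097]
tcp_rot: [0.998, -0.056, 0.0, -0.001]
contact_force: [-1.1, 1.9, 7.4]
opening: 0.262
finger_force: 49.4
```

```bash
python3 -m crank '[[[0,-10,-2],0,255],[[0,-22,-3],0,255],[[0,-34,-4],0,255],[[0,-46,-3],0,255],[[0,-56,-2],0,255],[[0,-63,-2],0,255],[[0,-63,-2],0,255],[[0,-63,-2],0,255]]'
```

```text
time: 12.4
eef_pos: [0.5356, -0.229, 0.2104]
tcp_rot: [0.998, -0.055, 0.001, -0.001]
contact_force: [4.8, 0.2, -0.2]
opening: 0.265
finger_force: 49.2
```

```bash
cat > pad.py <<'E'
from h import *
c,W=cam('top'); np.save('tp.npy',W); o=np.array([.5523,-.0581]); d=W[...,:2]-o; x=d@cu; y=d@cv_
m=(W[...,2]>.058)&(W[...,2]<.08)&(abs(x)<.043)&(abs(x)>.02)&(y>-.14)&(y<-.03)
yy=y[m]; print('pad',m.sum(),np.percentile(yy,[5,50,95]).round(4))
m=(W[...,2]>.055)&(W[...,2]<.07)&(abs(x)<.05)&(y>-.12)&(y<.13)
e=y[m]; print('tray tops',np.percentile(e,[1,99]).round(4))
s=get_state(); f=s['contact_force'][:2]@cv_; print('push',f, s['eef_pos'])
E
python3 -m crank '[[[0,10,-1],0,255],[[0,22,-2],0,255],[[0,34,-2],0,255],[[0,46,-1],0,255],[[0,56,1],0,255],[[0,62,2],0,255],[[0,62,2],0,255]]'; python3 pad.py
```

```text
time: 13.1
eef_pos: [0.5281, -0.293, 0.2098]
tcp_rot: [0.998, -0.056, 0.0, -0.0]
contact_force: [3.6, 0.3, 4.6]
opening: 0.26
finger_force: 49.7
pad 164 [-0.1379 -0.093  -0.0571]
tray tops [-0.102   0.1273]
push -0.6395994772678963 [ 0.52809157 -0.29304907  0.2097415 ]
```

```bash
python3 -m crank '[[[0,-10,-2],0,255],[[0,-22,-3],0,255],[[0,-34,-4],0,255],[[0,-46,-3],0,255],[[0,-56,-2],0,255],[[0,-62,-1],0,255],[[0,-62,-1],0,255],[[0,-62,-1],0,255]]'; python3 pad.py
```

```text
time: 13.95
eef_pos: [0.5354, -0.2302, 0.2105]
tcp_rot: [0.998, -0.055, 0.001, -0.0]
contact_force: [4.8, 0.2, 3.0]
opening: 0.265
finger_force: 49.7
pad 161 [-0.1276 -0.0803 -0.057 ]
tray tops [-0.118   0.1164]
push 1.8849973387725747 [ 0.53542859 -0.23026676  0.2105346 ]
```

```bash
cat > pf.py <<'E'
from h import *
F=[]
s=get_state(); print('push',round(s['contact_force'][:2]@cv_,2))
E
python3 -m crank '[[[0,10,-1],0,255],[[0,22,-2],0,255],[[0,34,-2],0,255],[[0,46,-1],0,255],[[0,56,0],0,255],[[0,62,1],0,255],[[0,62,1],0,255]]'; python3 pf.py
python3 -m crank '[[[0,-10,-2],0,255],[[0,-22,-3],0,255],[[0,-34,-3],0,255],[[0,-46,-3],0,255],[[0,-56,-2],0,255],[[0,-62,-1],0,255],[[0,-62,-1],0,255],[[0,-62,-1],0,255],[[0,-62,-1],0,255]]'; python3 pf.py
```

```text
time: 14.7
eef_pos: [0.5281, -0.2931, 0.2097]
tcp_rot: [0.998, -0.056, 0.0, -0.001]
contact_force: [3.0, 0.6, 6.1]
opening: 0.263
finger_force: 50.0
push 0.9
time: 15.6
eef_pos: [0.5353, -0.2309, 0.2106]
tcp_rot: [0.998, -0.056, 0.001, -0.0]
contact_force: [4.7, 0.1, 5.1]
opening: 0.266
finger_force: 50.0
push 0.59
```

```bash
python3 -m crank '[[[0,10,-1],0,255],[[0,22,-2],0,255],[[0,34,-2],0,255],[[0,46,-1],0,255],[[0,56,0],0,255],[[0,62,1],0,255],[[0,62,1],0,255]]'; python3 pf.py
python3 -m crank '[[[0,-10,-2],0,255],[[0,-22,-3],0,255],[[0,-34,-3],0,255],[[0,-46,-3],0,255],[[0,-56,-2],0,255],[[0,-63,-1],0,255],[[0,-63,-1],0,255],[[0,-63,-1],0,255],[[0,-63,-1],0,255]]'; python3 pf.py
python3 - <<'E'
from h import *
c,W=cam('top'); cv2.imwrite('pics/z5.png',cv2.resize(c['frame'][150:215,195:375],None,fx=4.4,fy=4.4,interpolation=cv2.INTER_CUBIC))
E
```

```text
time: 16.3
eef_pos: [0.5281, -0.293, 0.2097]
tcp_rot: [0.998, -0.056, 0.0, -0.001]
contact_force: [3.0, 0.9, 6.9]
opening: 0.263
finger_force: 50.1
push 1.2
time: 17.2
eef_pos: [0.5354, -0.2302, 0.2105]
tcp_rot: [0.998, -0.056, 0.001, -0.0]
contact_force: [5.7, 0.8, 4.7]
opening: 0.265
finger_force: 50.0
push 1.47
```

View pics/z5.png

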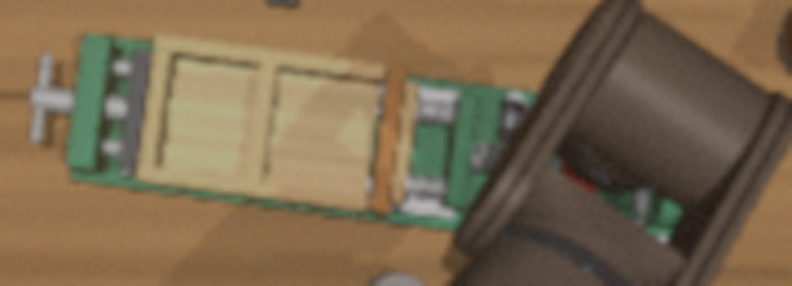

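The ratchet is working: the pad (405,150) now touches the darker board (390,150), and the tray's far end is at or nearly at the stop plate (135,110). I'll continue one tooth at a time and read the push at each stroke's end.

```bash
python3 -m crank '[[[0,10,-1],0,255],[[0,22,-2],0,255],[[0,34,-2],0,255],[[0,46,-1],0,255],[[0,56,0],0,255],[[0,62,1],0,255],[[0,62,1],0,255]]'; python3 pf.py
python3 -m crank '[[[0,-10,-2],0,255],[[0,-22,-3],0,255],[[0,-34,-3],0,255],[[0,-46,-3],0,255],[[0,-56,-2],0,255],[[0,-62,-1],0,255],[[0,-62,-1],0,255],[[0,-62,-1],0,255],[[0,-62,-1],0,255]]'; python3 pf.py
```

```text
time: 17.95
eef_pos: [0.5281, -0.293, 0.2097]
tcp_rot: [0.998, -0.056, 0.0, 0.001]
contact_force: [4.8, -0.9, 5.7]
opening: 0.26
finger_force: 50.1
push -0.35
time: 18.85
eef_pos: [0.5353, -0.2316, 0.2107]
tcp_rot: [0.998, -0.056, 0.001, 0.002]
contact_force: [4.7, -2.7, 4.3]
opening: 0.263
finger_force: 50.0
push -2.18
```

```bash
python3 -m crank '[[[0,10,-1],0,255],[[0,22,-2],0,255],[[0,34,-2],0,255],[[0,46,-1],0,255],[[0,56,0],0,255],[[0,61,1],0,255],[[0,62,1],0,255]]'; python3 pf.py
python3 -m crank '[[[0,-10,-2],0,255],[[0,-22,-3],0,255],[[0,-34,-3],0,255],[[0,-46,-3],0,255],[[0,-56,-2],0,255],[[0,-62,-1],0,255],[[0,-62,-1],0,255],[[0,-62,-1],0,255],[[0,-62,-1],0,255]]'; python3 pf.py;  python3 -m crank '[[[0,0,0],0,255]]'; python3 pf.py
```

```text
time: 19.55
eef_pos: [0.5281, -0.2931, 0.2097]
tcp_rot: [0.998, -0.056, 0.0, 0.001]
contact_force: [4.1, -0.2, 5.6]
opening: 0.259
finger_force: 50.2
push 0.28
time: 20.45
eef_pos: [0.5351, -0.2331, 0.2109]
tcp_rot: [0.998, -0.056, 0.001, 0.003]
contact_force: [3.5, -7.2, 5.5]
opening: 0.263
finger_force: 50.1
push -6.79
time: 20.55
eef_pos: [0.5351, -0.2331, 0.2109]
tcp_rot: [0.998, -0.056, 0.001, 0.003]
contact_force: [3.8, -6.2, 4.9]
opening: 0.265
finger_force: 50.1
push -5.69
```

```bash
python3 -m crank '[[[0,10,-1],0,255],[[0,22,-2],0,255],[[0,34,-2],0,255],[[0,46,-1],0,255],[[0,56,0],0,255],[[0,61,1],0,255],[[0,62,1],0,255]]'; python3 pf.py
python3 -m crank '[[[0,-10,-2],0,255],[[0,-22,-3],0,255],[[0,-34,-3],0,255],[[0,-46,-3],0,255],[[0,-56,-2],0,255],[[0,-63,-1],0,255],[[0,-64,-1],0,255],[[0,-64,-1],0,255],[[0,-64,-1],0,255]]'; python3 pf.py;  python3 -m crank '[[[0,0,0],0,255]]'; python3 pf.py
```

```text
time: 21.25
eef_pos: [0.5281, -0.293, 0.2097]
tcp_rot: [0.998, -0.056, 0.0, 0.001]
contact_force: [4.2, 0.2, 7.3]
opening: 0.265
finger_force: 50.3
push 0.64
time: 22.15
eef_pos: [0.5351, -0.2335, 0.211]
tcp_rot: [0.998, -0.056, 0.001, 0.006]
contact_force: [4.0, -12.3, 2.9]
opening: 0.266
finger_force: 50.0
push -11.8
time: 22.25
eef_pos: [0.5351, -0.2335, 0.211]
tcp_rot: [0.998, -0.056, 0.001, 0.006]
contact_force: [3.3, -12.6, 3.5]
opening: 0.261
finger_force: 50.0
push -12.12
```

Push is about 12 to 13 N, so pad peak is about 54 N and about 46 N is held: firm. The step since the last stroke is a full tooth, so the board is home. I'll take the lever back and let go.

```bash
python3 -m crank '[[[0,10,-1],0,255],[[0,22,-2],0,255],[[0,34,-2],0,255],[[0,46,-1],0,255],[[0,56,0],0,255],[[0,61,1],0,255],[[0,61,1],0,255],[[0,61,1],0,255]]'; python3 pf.py
python3 -m crank '[[[0,0,0],0,150],[[0,0,0],0,40],[[0,0,0],0,0],[[0,0,0],0,0],[[0,0,0],0,0],[[0,0,0],0,0]]'
python3 -m crank '[[[0,0,-10],0,0],[[0,0,-30],0,0],[[0,0,-60],0,0],[[0,0,-100],0,0],[[0,0,-120],0,0],[[-50,0,-120],0,0],[[-100,0,-120],0,0],[[-100,0,-120],0,0],[[-100,0,-120],0,0]]'
python3 - <<'E'
from h import *
c,W=cam('top'); cv2.imwrite('pics/z6.png',cv2.resize(c['frame'][90:280,90:430],None,fx=2.3,fy=2.3,interpolation=cv2.INTER_CUBIC))
E
```

```text
time: 23.05
eef_pos: [0.5284, -0.2907, 0.2101]
tcp_rot: [0.998, -0.056, 0.0, 0.002]
contact_force: [3.5, -3.5, 6.6]
opening: 0.263
finger_force: 50.3
push -3.06
time: 23.65
eef_pos: [0.5282, -0.2882, 0.2088]
tcp_rot: [0.998, -0.055, -0.0, -0.0]
contact_force: [-0.3, -0.2, 1.2]
opening: 1.001
finger_force: 0.0
time: 24.55
eef_pos: [0.4285, -0.2772, 0.3302]
tcp_rot: [0.998, -0.056, 0.001, 0.001]
contact_force: [0.7, 0.1, -0.0]
opening: 1.001
finger_force: 0.0
```

View pics/z6.png

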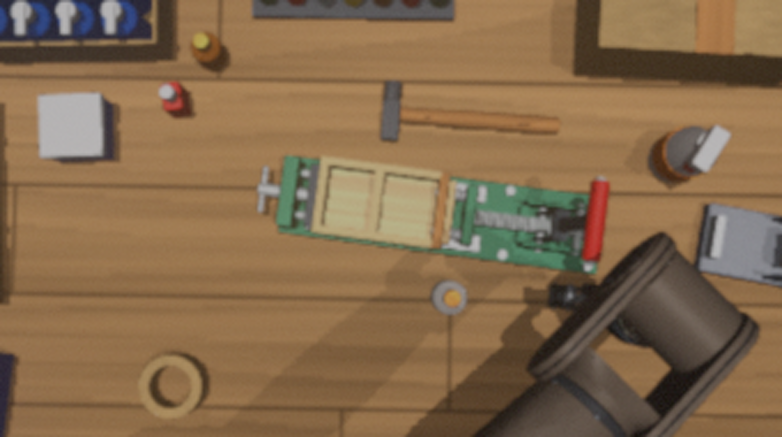

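The tray sits clamped and nothing else has moved. I want independent proof that the last tooth caught, since the push at the rear read -3 N. I'll compare the rack's tail position before and after from a wrist view.

```bash
python3 -m crank '[[[30,-45,0],0,0],[[60,-90,0],0,0],[[75,-130,0],0,0],[[80,-170,0],0,0],[[80,-170,0],0,0],[[80,-170,0],0,0],[[80,-170,0],0,0]]'
python3 - <<'E'
from h import *
c,W=cam('wrist','w7.png'); np.save('w7.npy',W)
o=np.array([.5533,-.0607])
for n in('w4','w7'):
    W=np.load(n+'.npy'); d=W[...,:2]-o; x=d@cu; y=d@cv_; z=W[...,2]
    I=cv2.imread('pics/'+n+'.png').astype(int); 
    for nm,m in(('pad top',(z>.06)&(z<.073)&(abs(x)<.04)&(y>-.12)&(y<-.05)),('rack',(abs(x)<.006)&(y<-.09)&(y>-.32)&(z>.02)&(z<.072)&(I.max(-1)-I.min(-1)<25)),('red',(I[...,2]>120)&(I[...,1]<50)&(I[...,0]<60)&(z>.19)&(abs(x)<.05))):
        if m.sum()>5: print(n,nm,m.sum(),np.percentile(y[m],[1,10,50,90,99]).round(4),np.median(z[m]))
print(get_state()['eef_pos'])
E
```

```text
time: 25.3
eef_pos: [0.5279, -0.1179, 0.3292]
tcp_rot: [0.998, -0.056, 0.0, 0.0]
contact_force: [-0.7, -0.3, 0.3]
opening: 0.999
finger_force: 0.0
w4 pad top 1052 [-0.1016 -0.099  -0.0687 -0.058  -0.0563] 0.06523499192698942
w4 rack 830 [-0.3182 -0.302  -0.2005 -0.1575 -0.1317] 0.053032461825137406
w4 red 784 [-0.1873 -0.186  -0.1841 -0.1829 -0.1822] 0.23524069463683925
w7 pad top 1347 [-0.0988 -0.0956 -0.0667 -0.0539 -0.0509] 0.06932154301759264
w7 rack 831 [-0.2736 -0.2591 -0.1748 -0.1162 -0.1028] 0.05213341139963079
w7 red 1276 [-0.2364 -0.225  -0.2224 -0.2206 -0.2198] 0.23406422492018547
[ 0.5276391  -0.11824149  0.32914376]
```

View pics/w7.png

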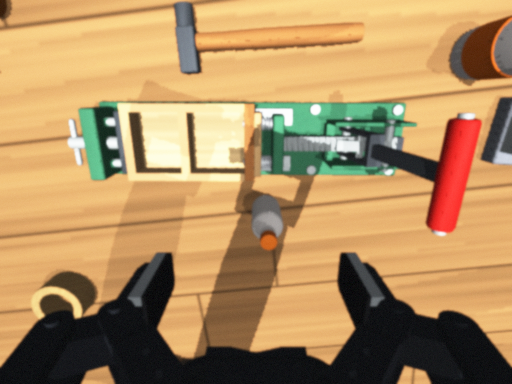

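```bash
python3 - <<'E'
from h import *
o=np.array([.5533,-.0607])
for n in('w4','w7'):
    W=np.load(n+'.npy'); d=W[...,:2]-o; x=d@cu; y=d@cv_; z=W[...,2]
    g=cv2.imread('pics/'+n+'.png'); 
    print(n)
    for lo in np.arange(-.34,-.09,.004):
        m=(abs(x)<.009)&(y>=lo)&(y<lo+.004)
        if m.sum(): print(int(lo*1e3),m.sum(),(z[m]*1e3).max().round(),np.percentile(z[m]*1e3,50).round(),end=' | ')
    print()
w=cv2.imread('pics/w4.png')[100:215,300:512]; v=cv2.imread('pics/w7.png')[90:190,230:430]
E
```

```text
w4
-340 11 2.0 1.0 | -336 11 2.0 1.0 | -332 10 2.0 1.0 | -328 28 48.0 2.0 | -324 43 49.0 48.0 | -320 34 49.0 47.0 | -316 28 54.0 49.0 | -312 58 54.0 51.0 | -308 35 53.0 50.0 | -304 50 55.0 51.0 | -300 17 53.0 51.0 | -296 50 54.0 51.0 | -292 29 54.0 52.0 | -288 48 53.0 51.0 | -284 24 53.0 51.0 | -279 50 54.0 51.0 | -275 23 54.0 51.0 | -271 50 53.0 51.0 | -267 27 53.0 50.0 | -263 34 54.0 52.0 | -259 9 34.0 14.0 | -255 6 35.0 13.0 | -251 13 70.0 69.0 | -247 33 72.0 70.0 | -243 44 73.0 70.0 | -239 33 71.0 68.0 | -235 15 69.0 67.0 | -215 5 52.0 50.0 | -211 1 14.0 14.0 | -207 10 107.0 105.0 | -203 39 169.0 70.0 | -199 140 209.0 126.0 | -195 184 213.0 122.0 | -191 1191 240.0 171.0 | -187 268 240.0 234.0 | -183 252 239.0 230.0 | -179 42 64.0 61.0 | -175 52 62.0 58.0 | -171 56 60.0 56.0 | -167 46 58.0 51.0 | -163 28 53.0 50.0 | -159 36 54.0 51.0 | -147 24 73.0 71.0 | -143 36 73.0 72.0 | -139 42 73.0 71.0 | -135 179 73.0 51.0 | -131 59 70.0 14.0 | -127 28 14.0 13.0 | -123 26 14.0 13.0 | -119 1 14.0 14.0 | -103 17 69.0 68.0 | -99 36 70.0 69.0 | -95 152 70.0 51.0 | -91 37 61.0 13.0 | 
w7
-340 24
[... 508 characters left out ...]
 231.0 176.0 | -215 244 167.0 147.0 | -211 206 140.0 119.0 | -207 108 114.0 105.0 | -203 112 107.0 97.0 | -199 50 68.0 66.0 | -195 53 67.0 64.0 | -191 56 65.0 63.0 | -187 45 64.0 61.0 | -183 46 62.0 59.0 | -179 50 60.0 57.0 | -175 46 54.0 52.0 | -171 33 52.0 49.0 | -167 51 54.0 51.0 | -163 35 52.0 49.0 | -159 50 54.0 51.0 | -155 37 52.0 49.0 | -151 46 54.0 51.0 | -147 37 53.0 49.0 | -143 46 54.0 51.0 | -139 38 53.0 49.0 | -135 222 411.0 397.0 | -131 839 416.0 404.0 | -127 1035 417.0 405.0 | -123 1005 417.0 407.0 | -119 193 417.0 412.0 | -115 222 395.0 389.0 | -111 569 400.0 389.0 | -107 968 404.0 381.0 | -103 642 409.0 392.0 | -99 474 414.0 408.0 | -95 722 419.0 410.0 | -91 830 421.0 412.0 |
```

The rack tail moved 48 mm (6 teeth) from its start. The pad needed about 34.5 mm to reach the home board, so the springs are compressed about 13.5 mm, or about 42 N. This agrees with the push reading (about 46 N). The picture shows the tray tight between the stop (118,140) and the pad (258,140), the lever back, and nothing else disturbed.

```bash
python3 -c "
from plant import ctrl
print(ctrl.sign_off())"
```

```text
the job is handed in; nothing more can be done
None
```

The tray is clamped flat with its end board judged fully home and an estimated 42–46 N of pad pressure left on it. I worked that out from the lever push and the ram's travel. The gripper has let go, the other items look undisturbed in the last picture, and I handed the job in at about 25 s.

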